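Lay out the palm gouges on the tool rest for sharpening

ROBOT

A 6-joint arm with a two-finger parallel gripper is mounted at the origin on a cart in front of the work surface, level with it; the furniture and walls round the work are solid. World frame = base frame: x ahead of the robot, y to its left, z up, the work surface at z = 0. Lengths are in mm, angles in rad, forces in N, time in s.
With the tool pointing down it reaches from about 275 to 850 mm from the base axis. Payload 19 kg.
Tool frame: the origin (TCP) lies midway between the tips of the shut fingers; the grasp point (between the pads) lies 19 mm behind it (bot.tcp_to_grasp is the distance from the TCP to the grasp point, in mm); z points along the fingers, y is the line along which they close (so a half turn about z gives the same grasp; the last joint's range is limited). The gripper opens to 85 mm and grips with 20 to 120 N. Pads are 22 mm wide; open, the fingers measure 114 mm over their backs; the gripper's body (76 mm by 85 mm) begins 54 mm behind the grasp point. The pads swing forward as they close: fully open they stand 13 mm farther back than shut.
Start: joints at [1.037, 0.15, 1.437, -0, 1.554, -0.134], TCP at [223.81, 529.622, 231.267] pointing down, gripper open.
Joint ranges: [-2.8, 2.8], [-0.68, 2.1], [0.12, 2.68], [-1.39, 4.53], [0.16, 2.79], [-2.81, 2.81]. Speed limits (rad/s): [1.89, 1.89, 2.22, 3.01, 3.01, 3.01].

INTERFACE

Orientations are given as a rotation vector (axis times angle).
In Python, from workcell import bot gives the robot as it stands.
- The arm moves only by the tool drive_tool, never from a script. Its argument "increments" is a list of rows, each an object with "travel": the shift along the tool's x, y, z in mm, a list of three; "dr": the turn, a rotation vector about the tool's x, y, z in units of 5 degrees (1.0 is 5 degrees), a list of three; "fingers": the opening, from 0 (shut) to 1 (fully open). A call has 1 to 8 rows; each row shifts and turns the commanded pose from where the row before left it, along the tool's axes as they then stand; what a row does not reach is not made up. A row lasts 1/12 s, in which the tool goes at most 41.7 mm and 7.16 degrees, less where a joint would pass 70% of its speed; a pose out of reach is approached as far as the arm can. A call is refused whole if a number of a shift passes 41.7 or a number of a turn 1, either way. A call with a gripper value outside its range is refused whole. The fingers move at their own pace and stop on an object; "force" is the grip in N (left out, the last holds). Time passes only in rows, so rows that do not move let the fingers close. It gives the time, the measured TCP pose, the force, the opening and the grip force at its end, in the units of the state.
- bot.read_state(): the state, without advancing time (a new reading comes with each control period).
- bot.grab_frame(name): name is "scene" or "top"; returns a dict with "img" (420x560x3 uint8, red, green, blue), "mtx" (3x3 intrinsics, pixels), "distortion" ([k1, k2, p1, p2, k3] as OpenCV has them; the pictures are not rectified), "rvec" (rotation vector, rad) and "tvec" (3), from world to camera coordinates, as OpenCV has them. Camera axes: x right, y down, z forward; pixel columns grow to the right and rows downward; lengths in mm; the calibration is good to about 2 mm. A picture is of the moment at which its call begins. There is no depth.
- bot.hand_in(): hands the job in; it is judged then, once.
The state is a dict: "time": time; "joint_pos": joint angles; "joint_vel": joint speeds; "effort": joint torques, N m; "ee_pos": TCP position; "tcp_rot": TCP orientation; "wrist_force": force on the tool from outside, world axes, zero at the start; "wrist_torque": the same for the moment, N m; "width": opening from 0.0 (shut) to 1.0 (fully open); "finger_force": force on a finger pad.
Only numpy, scipy, OpenCV 4.12 (cv2) and the standard library are available. Lean on these libraries where they do the work, as an engineer would, in place of code of your own. Each camera call takes 0.05 s, during which the arm holds its last target. There are 200 camera calls.

TASK

Get the four short palm gouges that lie about on the bench (not those in the tray) ready for sharpening: lay them on the notched tool rest, one to a pair of notches, handles on the front rail and blades on the rear rail, pointing away from you. They go in order of the width of their cutting edges, the widest in the place next to the oil stone and the narrowest next to the strop; leave the stone and the strop where they lie.

Things in the scene. Friction and masses are not known exactly. Their poses are not given: they have to be found in the camera images.
- gouge_short_0: Palm gouge, 173 mm long, loose: dark red-brown handle, brass ferrule, blade that flares like a fan; cutting edge 30 mm wide (the widest of the four). Origin: mid-length, on its underside (z = 0 lying on the bench). y runs along it to the handle's end, z up as it lies. Round handle, 24 mm thick, from y = -14 to +86 mm; steel blade down to y = -86 mm. It balances near y = +28 mm: grip across there.
- gouge_short_3: Palm gouge, 186 mm long, loose: honey-yellow handle, brass ferrule, broad blade; cutting edge 20 mm wide (second widest). Origin: mid-length, on its underside (z = 0 lying on the bench). y runs along it to the handle's end, z up as it lies. Round handle, 24 mm thick, from y = -7 to +93 mm; steel blade down to y = -93 mm. It balances near y = +28 mm: grip across there.
- gouge_short_2: Palm gouge, 181 mm long, loose: pale cream handle, grey steel ferrule, fairly slim blade; cutting edge 14 mm wide (third). Origin: mid-length, on its underside (z = 0 lying on the bench). y runs along it to the handle's end, z up as it lies. Round handle, 24 mm thick, from y = -10 to +91 mm; steel blade down to y = -91 mm. It balances near y = +28 mm: grip across there.
- gouge_short_1: Palm gouge, 173 mm long, loose: dark grey-brown handle, brass ferrule, slim straight blade; cutting edge 10 mm wide (the narrowest). Origin: mid-length, on its underside (z = 0 lying on the bench). y runs along it to the handle's end, z up as it lies. Round handle, 22 mm thick, from y = -14 to +86 mm; steel blade down to y = -86 mm. It balances near y = +28 mm: grip across there.
- notch_1: Place 1, the rightmost of the fixed tool rest: two pale rails with browner teeth, 100 mm apart, each with 4 notches (36 mm wide, pitch 58 mm, flat, dark leather pad, teeth 18 mm high). Origin: middle of the front rail's notch floor, 30 mm above the bench; x to the rear notch, y left along the rail. A gouge lies well with its origin near x = 55, y = 0, z = 0 mm, its y axis along -x.
- notch_2: Place 2, second from the right: a notch in the front rail (nearer the robot, 22 mm thick) and the one behind it in the rear rail. Origin: middle of the front rail's notch floor, 30 mm above the bench; x to the rear notch, y left along the rail. A gouge lies well with its origin near x = 55, y = 0, z = 0 mm, its y axis along -x.
- notch_3: Place 3, third from the right, a front and a rear notch as in the others; between the rails there is open room for the fingers. Origin: middle of the front rail's notch floor, 30 mm above the bench; x to the rear notch, y left along the rail. A gouge lies well with its origin near x = 55, y = 0, z = 0 mm, its y axis along -x.
- notch_4: Place 4, the leftmost of the tool rest, a front and a rear notch as in the others. Origin: middle of the front rail's notch floor, 30 mm above the bench; x to the rear notch, y left along the rail. A gouge lies well with its origin near x = 55, y = 0, z = 0 mm, its y axis along -x.
- oil_stone: Dark grey oil stone on its brown wooden holder, 62 x 190 x 32 mm, loose; it lies beside one end of the tool rest, either the left or the right, about 178 mm from the rest's middle. Origin: centre of its underside; y along its length.
- strop: Strop, a pale wooden paddle with a strip of dark leather, 50 x 240 x 14 mm, loose; it lies beside the other end of the tool rest. Origin: centre of its underside; y along its length.

How it is judged:
By the outcome, as a careful person would: the job done as asked, in the order asked, and still so for the second after the job is handed in, with the robot touching nothing.
It also fails if it takes over 106 s, if anything falls off the work surface, if the arm or the gripper's body presses on something with over 40 N, if the wrist force passes 120 N, or if a joint passes its speed limit or range.

## Working session

There is one attempt and no reset: what is moved stays moved. The work goes in short steps, Python scripts to look and compute and a tool call to move; the robot and the scene stay as the last step left them, time stands still between calls to the robot, and variables do not carry over. Pictures are saved under pics/ and viewed, at most 14 in all, crops included, and the job is handed in when it is done.

Besides the shell and the picture viewer there is one more tool, called after "Emit:" as name([rows], argument=value, ...), one row to a line, values as JSON. drive_tool: Moves the arm, as the interface text tells. Its arguments: {"type":"object","properties":{"increments":{"type":"array","items":{"type":"object","properties":{"travel":{"type":"array","items":{"type":"number"}},"dr":{"type":"array","items":{"type":"number"}},"fingers":{"type":"number"}}}},"force":{"type":"number"}},"required":["increments"]}

```bash
mkdir -p pics; cat > h.py <<'E'
import numpy as np, cv2
from scipy.spatial.transform import Rotation as R
from workcell import bot
def snap(name,fn=None):
    f=bot.grab_frame(name)
    if fn: cv2.imwrite('pics/'+fn,f['img'][:,:,::-1])
    return f
def ray(f,px,z):
    p=cv2.undistortPoints(np.array(px,float).reshape(-1,1,2),f['mtx'],np.array(f['distortion'],float)).reshape(-1,2)
    Rm=cv2.Rodrigues(np.array(f['rvec'],float))[0]; t=np.array(f['tvec'],float).ravel()
    d=np.c_[p,np.ones(len(p))]@Rm; c=-Rm.T@t
    return c+d*((z-c[2])/d[:,2])[:,None]
E
python3 - <<'E'
from h import *
for n in('top','scene'): 
    f=snap(n,n+'0.png'); np.save(n+'0.npy',f,allow_pickle=True)
s=bot.read_state(); print(s)
print(R.from_rotvec(s['tcp_rot']).as_matrix().round(3))
E
```

```text
{'time': 0.1, 'joint_pos': array([ 1.03703158e+00,  1.50928119e-01,  1.43790720e+00,  4.82408779e-07,
        1.55378433e+00, -1.33985898e-01]), 'joint_vel': array([-0.0002526 , -0.00096379, -0.0014606 ,  0.00319629, -0.00103604,
        0.00022312]), 'effort': array([ 3.57201963e-03, -7.14370894e+01, -5.71797752e+01, -1.15927655e-04,
        7.04197126e-03, -1.30958792e-04]), 'ee_pos': array([223.70760394, 529.4834447 , 230.77006782]), 'tcp_rot': array([-6.23730673e-01, -3.07870829e+00,  1.52370363e-03]), 'wrist_force': array([-0.30322551,  0.22630638, -0.20780414]), 'wrist_torque': array([-0.02260484,  0.07079458, -0.02570082]), 'finger_force': 0.0, 'width': 0.9967913433931326}
[[-0.921  0.389 -0.001]
 [ 0.389  0.921 -0.001]
 [ 0.    -0.001 -1.   ]]
```

View pics/top0.png

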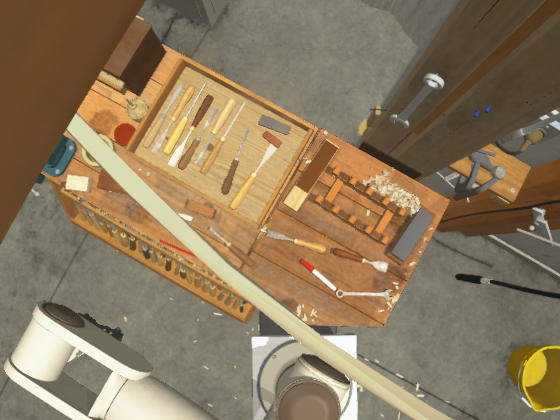

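View pics/scene0.png

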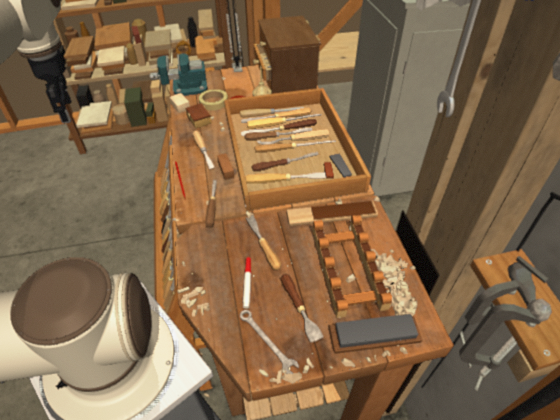

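The stone is at the right end, around (410,233) in top, and the strop at the left end, around (312,175). The loose gouges are in scene at about (203,150), (212,203), (264,240) and (303,308). I'll zoom in on them.

```bash
python3 - <<'E'
import cv2
a=cv2.imread('pics/scene0.png')[100:360,150:440]; cv2.imwrite('pics/s1.png',cv2.resize(a,None,fx=2.3,fy=2.3,interpolation=cv2.INTER_CUBIC))
a=cv2.imread('pics/top0.png')[130:330,160:440]; cv2.imwrite('pics/t1.png',cv2.resize(a,None,fx=2.8,fy=2.8,interpolation=cv2.INTER_CUBIC))
E
```

```text
(no output)
```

View pics/s1.png

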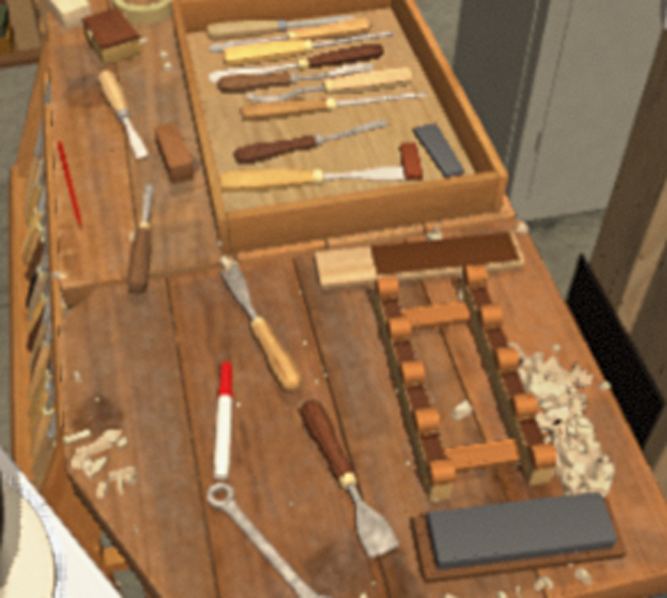

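View pics/t1.png

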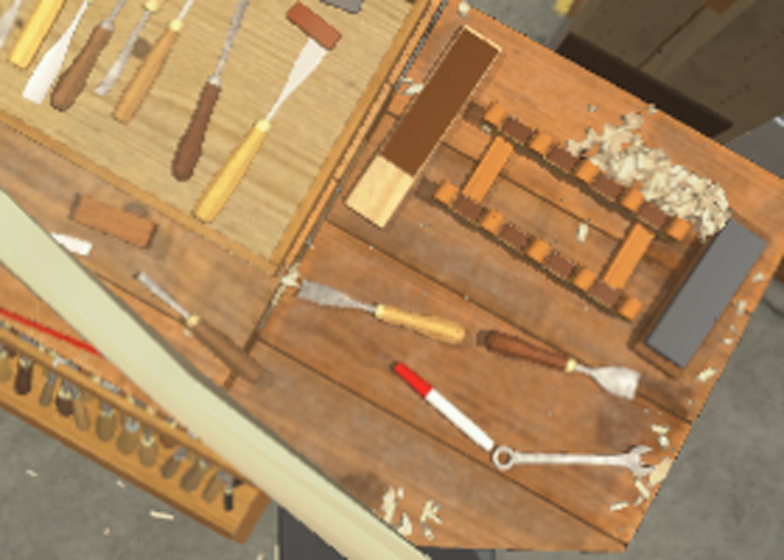

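All four are identified. g0 (red-brown fan) is at zoomed-scene (345,478), g3 (honey) at (260,325), g1 (grey-brown) at (143,240) and g2 (cream) at (120,112). The stone is on the right, so places 1 to 4 take g0, g3, g2, g1. Next I'll localize them.

```bash
python3 - <<'E'
from h import *
F={n:np.load(n+'0.npy',allow_pickle=True).item() for n in('top','scene')}
S=lambda p:np.array(p)/2.3+[150,100]
T=lambda p:np.array(p)/2.8+[160,130]
def pr(n,ps,z):
    print(n,ray(F['scene' if n[0]=='s' else 'top'],(S if n[0]=='s' else T)(ps),z)[:,:2].round(0).tolist())
for k,a in dict(g0=[(308,402),(347,481),(383,553)],g3=[(292,386),(253,318),(229,260)],g1=[(137,289),(147,222),(150,186)],g2=[(105,73),(125,121),(141,155)]).items(): pr('s '+k,a,12)
for k,a in dict(g0=[(479,338),(570,366),(636,383)],g3=[(463,333),(380,311),(300,290)],g1=[(258,378),(193,321),(139,276)],g2=[(90,245)]).items(): pr('t '+k,a,12)
pr('t front',[(467,203),(513,232),(560,263),(607,294)],30);pr('t rear',[(517,131),(564,161),(610,188),(656,213)],30)
pr('s front',[(395,305),(404,348),(414,388),(427,435)],30);pr('s rear',[(483,290),(498,333),(514,375),(530,425)],30)
for z in(10,20,30):
  pr('s brace',[(440,315),(480,455)],z);pr('t brace',[(487,168),(630,255)],z)
for f in F.values(): print(-cv2.Rodrigues(f['rvec'])[0].T@np.array(f['tvec']).ravel())
E
```

```text
s g0 [[408.0, -93.0], [374.0, -185.0], [347.0, -260.0]]
s g3 [[409.0, -68.0], [438.0, 28.0], [473.0, 113.0]]
s g1 [[368.0, 149.0], [439.0, 228.0], [479.0, 277.0]]
s g2 [[570.0, 513.0], [529.0, 404.0], [505.0, 333.0]]
t g0 [[409.0, -86.0], [377.0, -184.0], [357.0, -256.0]]
t g3 [[414.0, -69.0], [439.0, 21.0], [463.0, 107.0]]
t g1 [[369.0, 154.0], [431.0, 224.0], [480.0, 282.0]]
t g2 [[515.0, 336.0]]
t front [[554.0, -74.0], [522.0, -123.0], [488.0, -173.0], [454.0, -223.0]]
t rear [[631.0, -130.0], [598.0, -180.0], [568.0, -230.0], [540.0, -279.0]]
s front [[554.0, -74.0], [519.0, -120.0], [490.0, -162.0], [459.0, -209.0]]
s rear [[641.0, -124.0], [607.0, -174.0], [577.0, -221.0], [542.0, -270.0]]
s brace [[593.0, -107.0], [491.0, -252.0]]
t brace [[594.0, -99.0], [496.0, -253.0]]
s brace [[586.0, -111.0], [485.0, -255.0]]
t brace [[593.0, -98.0], [496.0, -251.0]]
s brace [[580.0, -116.0], [480.0, -258.0]]
t brace [[591.0, -97.0], [495.0, -249.0]]
[ 410.88279939   51.53657488 1515.02904931]
[  39.86484266 -494.51720794  825.82035058]
```

```bash
python3 - <<'E'
import cv2,numpy as np
a=cv2.imread('pics/top0.png')[160:250,305:410]; a=cv2.resize(a,None,fx=6.6,fy=6.6,interpolation=cv2.INTER_CUBIC)
b=cv2.imread('pics/scene0.png')[210:320,308:398]; b=cv2.resize(b,None,fx=5.4,fy=5.4,interpolation=cv2.INTER_CUBIC)
cv2.imwrite('pics/ra.png',a);cv2.imwrite('pics/rb.png',b)
E
```

```text
(no output)
```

View pics/ra.png

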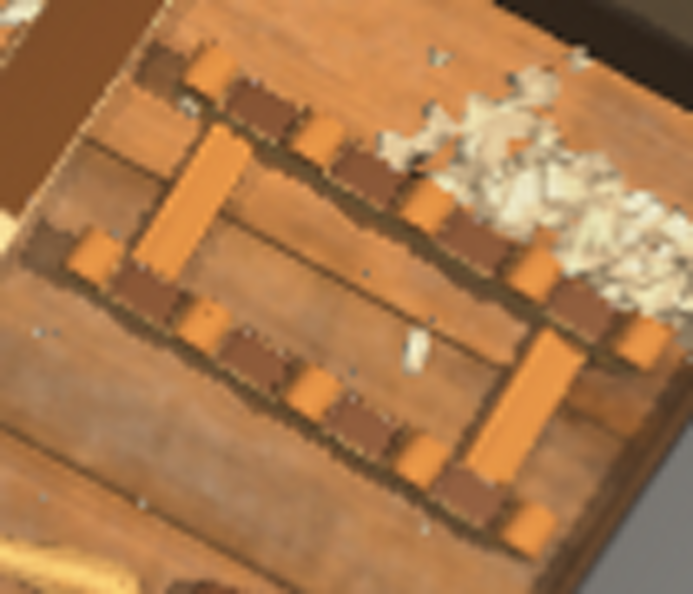

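View pics/rb.png

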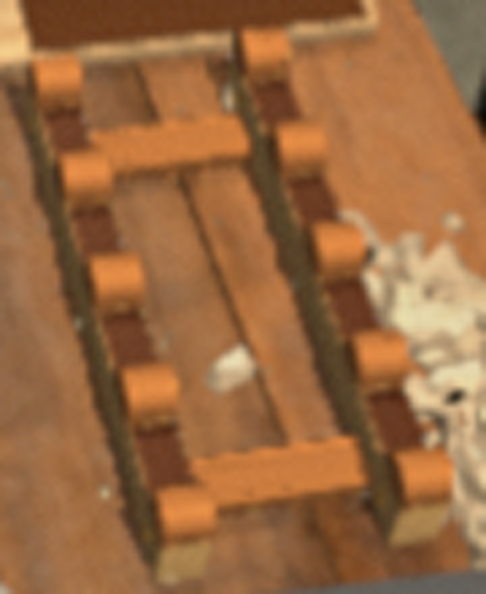

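Zoomed top crop: front pads at (150,291), (257,358), (363,424), (470,493), and rear pads at (262,107), (367,173), (473,241), (581,305). The braces lie low.

```bash
python3 - <<'E'
from h import *
f=np.load('top0.npy',allow_pickle=True).item();g=np.load('scene0.npy',allow_pickle=True).item()
c=lambda p:np.array(p)/6.6+[305,160]
fr=ray(f,c([(470,493),(363,424),(257,358),(150,291)]),30)[:,:2]; re=ray(f,c([(581,305),(473,241),(367,173),(262,107)]),30)[:,:2]
print(fr.round(1).tolist(),re.round(1).tolist())
# scene tooth tops (z=48), crest centre
d=lambda p:np.array(p)/5.4+[308,210]
print('teeth s',ray(g,d([(188,500),(151,380),(118,270),(87,170),(58,72)]),48)[:,:2].round(1).tolist())
print('teeth t',ray(f,c([(530,528),(421,458),(313,391),(203,325),(96,255)]),48)[:,:2].round(1).tolist())
x=(re-fr).mean(0);x/=np.hypot(*x);y=(fr[3]-fr[0]);y/=np.hypot(*y)
print(x,y,np.degrees(np.arctan2(x[1],x[0])),np.degrees(np.arctan2(-y[0],y[1])),np.linalg.norm(re-fr,axis=1))
E
```

```text
[[454.6, -221.5], [486.7, -173.3], [517.6, -125.4], [548.9, -77.1]] [[539.9, -275.3], [570.0, -226.2], [602.0, -178.1], [633.2, -130.5]]
teeth s [[436.2, -248.2], [466.6, -200.1], [497.2, -152.7], [526.7, -106.0], [558.5, -57.2]]
teeth t [[437.8, -245.1], [470.1, -196.4], [501.0, -148.3], [531.5, -99.2], [563.9, -51.5]]
[ 0.84594175 -0.53327531] [0.54696851 0.83715318] -32.227022331365205 -33.15928791365433 [100.85405644  98.6699662   99.53392056  99.72492047]
```

Emit:
drive_tool([
  {"dr":[0,0,1],"fingers":0.8},
  {"dr":[0,0,1]},
  {"dr":[0,0,1]},
  {"dr":[0,0,1]},
  {"dr":[0,0,1]},
  {"dr":[0,0,1]},
  {"dr":[0,0,1]},
  {"dr":[0,0,1]},
], force=40)

```text
validation failed for argument at $.in...
```

Emit:
drive_tool([
  {"dr":[0,0,1]},
  {"dr":[0,0,1]},
  {"dr":[0,0,1]},
  {"dr":[0,0,1]},
  {"dr":[0,0,1]},
  {"dr":[0,0,1]},
  {"dr":[0,0,1]},
  {"dr":[0,0,1]},
])

```text
validation failed for argument at $.in...
```

Emit:
drive_tool([
  {"dr":[0,0,1]},
  {"dr":[0,0,0.2]},
  {"travel":[0,0,0]},
])

```text
validation failed for argument at $.in...
```

Emit:
drive_tool([
  {"travel":[0,0,0],"dr":[0,0,1],"fingers":0.8},
  {"travel":[0,0,0],"dr":[0,0,1],"fingers":0.8},
  {"travel":[0,0,0],"dr":[0,0,1],"fingers":0.8},
  {"travel":[0,0,0],"dr":[0,0,1],"fingers":0.8},
  {"travel":[0,0,0],"dr":[0,0,1],"fingers":0.8},
  {"travel":[0,0,0],"dr":[0,0,1],"fingers":0.8},
  {"travel":[0,0,0],"dr":[0,0,1],"fingers":0.8},
  {"travel":[0,0,0],"dr":[0,0,1],"fingers":0.8},
], force=40)

```text
time: 0.77
ee_pos: [223.7, 529.5, 230.9]
tcp_rot: [1.645, 2.676, -0.001]
wrist_force: [-0.1, -0.6, 0.0]
width: 0.801
finger_force: 0.0
```

Emit:
drive_tool([
  {"travel":[0,0,0],"dr":[0,0,1],"fingers":0.8},
  {"travel":[0,0,0],"dr":[0,0,1],"fingers":0.8},
  {"travel":[0,0,0],"dr":[0,0,1],"fingers":0.8},
  {"travel":[0,0,0],"dr":[0,0,1],"fingers":0.8},
  {"travel":[0,0,0],"dr":[0,0,1],"fingers":0.8},
  {"travel":[0,0,0],"dr":[0,0,1],"fingers":0.8},
  {"travel":[0,0,0],"dr":[0,0,1],"fingers":0.8},
  {"travel":[0,0,0],"dr":[0,0,1],"fingers":0.8},
])

```text
time: 1.43
ee_pos: [223.8, 529.5, 230.9]
tcp_rot: [2.461, 1.952, -0.001]
wrist_force: [-0.5, -0.3, -0.6]
width: 0.8
finger_force: 0.0
```

Emit:
drive_tool([
  {"travel":[0,0,0],"dr":[0,0,1],"fingers":0.8},
  {"travel":[0,0,0],"dr":[0,0,0.2],"fingers":0.8},
  {"travel":[-25,16,4],"dr":[0,0,0],"fingers":0.8},
  {"travel":[-25,16,4],"dr":[0,0,0],"fingers":0.8},
  {"travel":[-25,16,4],"dr":[0,0,0],"fingers":0.8},
  {"travel":[-25,16,4],"dr":[0,0,0],"fingers":0.8},
  {"travel":[-25,16,4],"dr":[0,0,0],"fingers":0.8},
  {"travel":[-25,16,4],"dr":[0,0,0],"fingers":0.8},
])

```text
time: 2.1
ee_pos: [265.9, 355.2, 206.8]
tcp_rot: [2.553, 1.83, -0.0]
wrist_force: [0.7, -0.0, 0.0]
width: 0.799
finger_force: 0.0
```

Emit:
drive_tool([
  {"travel":[-25,16,4],"dr":[0,0,0],"fingers":0.8},
  {"travel":[-25,16,4],"dr":[0,0,0],"fingers":0.8},
  {"travel":[-25,16,4],"dr":[0,0,0],"fingers":0.8},
  {"travel":[-25,16,4],"dr":[0,0,0],"fingers":0.8},
  {"travel":[-25,16,4],"dr":[0,0,0],"fingers":0.8},
  {"travel":[-25,16,4],"dr":[0,0,0],"fingers":0.8},
  {"travel":[-25,16,4],"dr":[0,0,0],"fingers":0.8},
  {"travel":[-25,16,4],"dr":[0,0,0],"fingers":0.8},
])

```text
time: 2.77
ee_pos: [322.2, 124.6, 175.2]
tcp_rot: [2.553, 1.83, 0.0]
wrist_force: [-0.0, -0.0, -0.4]
width: 0.802
finger_force: 0.0
```

Emit:
drive_tool([
  {"travel":[-25,16,4],"dr":[0,0,0],"fingers":0.8},
  {"travel":[-25,16,4],"dr":[0,0,0],"fingers":0.8},
  {"travel":[-25,16,4],"dr":[0,0,0],"fingers":0.8},
  {"travel":[-25,16,4],"dr":[0,0,0],"fingers":0.8},
  {"travel":[-25,16,4],"dr":[0,0,0],"fingers":0.8},
  {"travel":[-25,16,4],"dr":[0,0,0],"fingers":0.8},
  {"travel":[-25,16,4],"dr":[0,0,0],"fingers":0.8},
  {"travel":[0,0,0],"dr":[0,0,0],"fingers":0.8},
])

```text
time: 3.43
ee_pos: [371.9, -79.6, 146.5]
tcp_rot: [2.557, 1.826, -0.002]
wrist_force: [-0.2, 0.4, -0.2]
width: 0.796
finger_force: 0.0
```

```bash
cat >> h.py <<'E'
def go(x,y,z,H,n=None,s=None):
    "print turn (units) and total travel in tool axes after the turn; path straight"
    s=s or bot.read_state(); M=R.from_rotvec(s['tcp_rot']).as_matrix(); p=np.array(s['ee_pos'])
    h=np.degrees(np.arctan2(M[1,0],M[0,0])); d=(h-H+180)%360-180
    a=np.radians(H); B=np.array([[np.cos(a),np.sin(a),0],[np.sin(a),-np.cos(a),0],[0,0,-1]])
    t=(np.array([x,y,z])-p)@B
    print('t',round(s['time'],2),'pos',p.round(1),'H',h.round(1),'tilt',M[:,2].round(3),'turn units',round(d/5,2),'travel',t.round(1),'|t|',np.linalg.norm(t).round(0), '/n' ,(t/n).round(1) if n else '')
E
python3 - <<'E'
from h import *
go(389,-145,2,71)
np.save('scene1.npy',snap('scene','s2.png'),allow_pickle=True)
snap('top','t2.png')
E
python3 -c "
import cv2
a=cv2.imread('pics/s2.png')[180:400,150:440];cv2.imwrite('pics/s2z.png',cv2.resize(a,None,fx=2.7,fy=2.7))"
```

```text
t 3.43 pos [371.9 -79.6 146.5] H 71.1 tilt [-0.001 -0.001 -1.   ] turn units 0.01 travel [-56.2  37.4 144.5] |t| 160.0 /n
```

View pics/s2z.png

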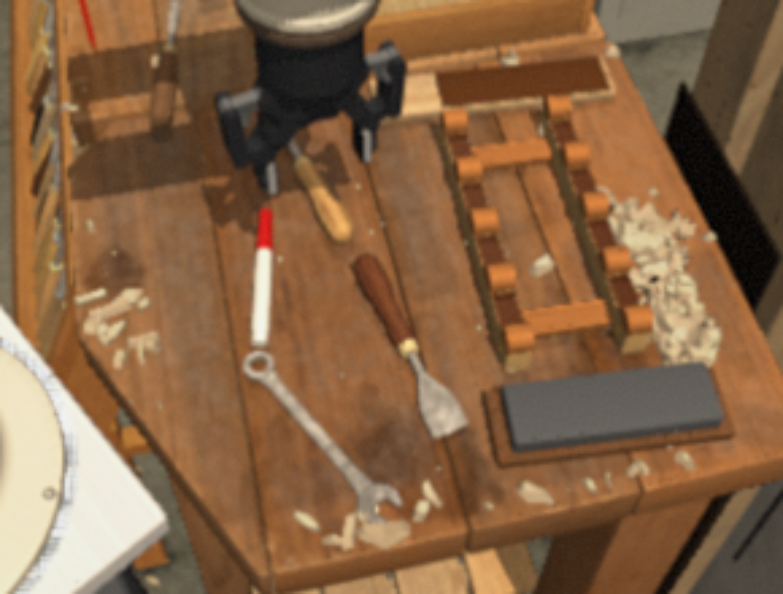

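The gripper is over the g3 area and nothing has been disturbed. g0's handle is at (383,300) in the crop, clear. Next I descend on g0.

Emit:
drive_tool([
  {"travel":[-14,9.4,10],"dr":[0,0,0],"fingers":0.8},
  {"travel":[-14,9.4,20],"dr":[0,0,0],"fingers":0.8},
  {"travel":[-14,9.4,25],"dr":[0,0,0],"fingers":0.8},
  {"travel":[-14,9.2,25],"dr":[0,0,0],"fingers":0.8},
  {"travel":[0,0,25],"dr":[0,0,0],"fingers":0.8},
  {"travel":[0,0,20],"dr":[0,0,0],"fingers":0.8},
  {"travel":[0,0,12],"dr":[0,0,0],"fingers":0.8},
  {"travel":[0,0,7],"dr":[0,0,0],"fingers":0.8},
], force=60)

```text
time: 4.2
ee_pos: [388.2, -139.7, 2.0]
tcp_rot: [-2.553, -1.828, 0.001]
wrist_force: [0.6, 1.0, 0.3]
width: 0.802
finger_force: 0.0
```

Emit:
drive_tool([
  {"travel":[0,0,0],"dr":[0,0,0],"fingers":0.1},
  {"travel":[0,0,0],"dr":[0,0,0],"fingers":0.1},
  {"travel":[0,0,0],"dr":[0,0,0],"fingers":0.1},
  {"travel":[0,0,0],"dr":[0,0,0],"fingers":0.1},
  {"travel":[0,0,0],"dr":[0,0,0],"fingers":0.1},
  {"travel":[0,0,0],"dr":[0,0,0],"fingers":0.1},
  {"travel":[0,0,0],"dr":[0,0,0],"fingers":0.1},
  {"travel":[0,0,0],"dr":[0,0,0],"fingers":0.1},
])

```text
time: 4.87
ee_pos: [389.6, -141.3, 4.5]
tcp_rot: [2.554, 1.826, 0.002]
wrist_force: [0.2, 2.2, 9.3]
width: 0.243
finger_force: 58.3
```

Emit:
drive_tool([
  {"travel":[0,0,-15],"dr":[0,0,0],"fingers":0.1},
  {"travel":[0,0,-25],"dr":[0,0,0],"fingers":0.1},
  {"travel":[0,0,-30],"dr":[0,0,-1],"fingers":0.1},
  {"travel":[0,0,-30],"dr":[0,0,-1],"fingers":0.1},
  {"travel":[0,0,-20],"dr":[0,0,-1],"fingers":0.1},
  {"travel":[0,0,0],"dr":[0,0,-1],"fingers":0.1},
  {"travel":[0,0,0],"dr":[0,0,-1],"fingers":0.1},
  {"travel":[0,0,0],"dr":[0,0,-1],"fingers":0.1},
])

```text
time: 5.53
ee_pos: [389.0, -141.1, 124.4]
tcp_rot: [1.99, 2.429, 0.0]
wrist_force: [-0.1, 0.3, -0.3]
width: 0.243
finger_force: 59.1
```

Emit:
drive_tool([
  {"travel":[0,0,0],"dr":[0,0,-1],"fingers":0.1},
  {"travel":[0,0,0],"dr":[0,0,-1],"fingers":0.1},
  {"travel":[0,0,0],"dr":[0,0,-1],"fingers":0.1},
  {"travel":[0,0,0],"dr":[0,0,-1],"fingers":0.1},
  {"travel":[0,0,0],"dr":[0,0,-1],"fingers":0.1},
  {"travel":[0,0,0],"dr":[0,0,-1],"fingers":0.1},
  {"travel":[0,0,0],"dr":[0,0,-1],"fingers":0.1},
  {"travel":[0,0,0],"dr":[0,0,-1],"fingers":0.1},
])

```text
time: 6.2
ee_pos: [388.9, -141.0, 124.0]
tcp_rot: [1.039, 2.964, -0.0]
wrist_force: [-0.1, -0.2, -0.8]
width: 0.245
finger_force: 59.1
```

Emit:
drive_tool([
  {"travel":[0,0,0],"dr":[0,0,-1],"fingers":0.1},
  {"travel":[0,0,0],"dr":[0,0,-0.3],"fingers":0.1},
  {"travel":[0,0,0],"dr":[0,0,0],"fingers":0.1},
  {"travel":[0,0,0],"dr":[0,0,0],"fingers":0.1},
])

```text
time: 6.53
ee_pos: [388.9, -141.0, 123.8]
tcp_rot: [0.878, 3.016, -0.0]
wrist_force: [-0.1, -0.2, -0.1]
width: 0.239
finger_force: 59.1
```

```bash
python3 - <<'E'
from h import *
go(476.5,-238.3,110,147.2)
f=snap('scene');g=snap('top')
np.save('scene1.npy',f,allow_pickle=True);np.save('top1.npy',g,allow_pickle=True)
a=cv2.resize(f['img'][190:340,230:430],None,fx=4,fy=4)[:,:,::-1]; cv2.imwrite('pics/s3.png',a)
E
```

```text
t 6.53 pos [ 388.9 -141.   123.8] H 147.5 tilt [ 0.001 -0.    -1.   ] turn units 0.06 travel [-126.3  -34.3   13.8] |t| 132.0 /n
```

View pics/s3.png

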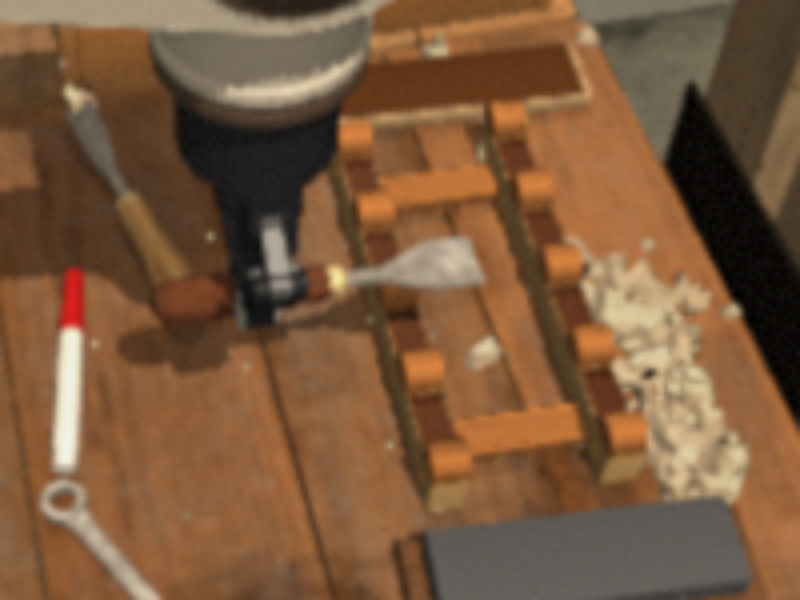

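g0 is held level. In the crop its handle end is at (157,297), ferrule at (338,280) and tip at (478,260). I'll measure its offset in the hand.

```bash
python3 - <<'E'
from h import *
f=np.load('scene1.npy',allow_pickle=True).item()
p=ray(f,np.array([(157,297),(338,280),(478,260)])/4+[230,190],133)[:,:2]
a=np.radians(147.5);u=np.array([np.cos(a),np.sin(a)]);v=np.array([np.sin(a),-np.cos(a)])
for q in p: print(q.round(0),'along',((q-[389,-141])@u).round(1),'across',((q-[389,-141])@v).round(1))
E
```

```text
[ 348. -114.] along 48.8 across 1.0
[ 424. -169.] along -44.3 across -4.6
[ 487. -209.] along -118.8 across -5.0
```

Emit:
drive_tool([
  {"travel":[-25,-7,0],"dr":[0,0,0.06],"fingers":0.1},
  {"travel":[-25,-7,5],"dr":[0,0,0],"fingers":0.1},
  {"travel":[-25,-7,5],"dr":[0,0,0],"fingers":0.1},
  {"travel":[-25,-7,5],"dr":[0,0,0],"fingers":0.1},
  {"travel":[-25,-6,5],"dr":[0,0,0],"fingers":0.1},
  {"travel":[0,0,15],"dr":[0,0,0],"fingers":0.1},
  {"travel":[0,0,10],"dr":[0,0,0],"fingers":0.1},
  {"travel":[0,0,0],"dr":[0,0,0],"fingers":0.1},
])

```text
time: 7.3
ee_pos: [474.5, -236.3, 76.0]
tcp_rot: [-0.885, -3.011, -0.002]
wrist_force: [-0.2, 0.7, -1.2]
width: 0.245
finger_force: 59.1
```

```bash
python3 - <<'E'
from h import *
go(475.7,-237.8,36,147.2)
f=snap('scene');g=snap('top')
a=cv2.resize(f['img'][200:360,260:430],None,fx=2.3,fy=2.3)[:,:,::-1]
b=cv2.resize(g['img'][160:270,310:420],None,fx=3.6,fy=3.6)[:,:,::-1]
h=max(len(a),len(b));P=lambda i:cv2.copyMakeBorder(i,0,h-len(i),0,0,0)
cv2.imwrite('pics/s4.png',np.hstack([P(a),P(b)]))
E
```

```text
t 7.3 pos [ 474.5 -236.3   76. ] H 147.2 tilt [-0.003  0.002 -1.   ] turn units 0.01 travel [-1.8 -0.6 40. ] |t| 40.0 /n
```

View pics/s4.png

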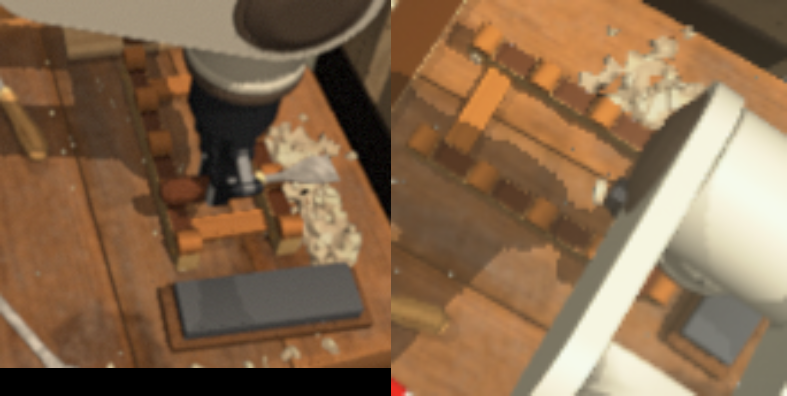

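The scene crop shows g0 above place 1: handle at (185,190), blade tip at (335,168), roughly over the rightmost notch pair. Lower and release.

Emit:
drive_tool([
  {"travel":[-1.5,-0.5,15],"dr":[0,0,0],"fingers":0.1},
  {"travel":[0,0,12],"dr":[0,0,0],"fingers":0.1},
  {"travel":[0,0,8],"dr":[0,0,0],"fingers":0.1},
  {"travel":[0,0,4],"dr":[0,0,0],"fingers":0.1},
  {"travel":[0,0,0],"dr":[0,0,0],"fingers":0.1},
  {"travel":[0,0,0],"dr":[0,0,0],"fingers":0.1},
])

```text
time: 7.9
ee_pos: [476.7, -238.3, 39.6]
tcp_rot: [0.884, 3.015, -0.0]
wrist_force: [0.5, -0.3, -1.1]
width: 0.244
finger_force: 59.1
```

Emit:
drive_tool([
  {"travel":[0,0,0],"dr":[0,0,0],"fingers":0.3},
  {"travel":[0,0,0],"dr":[0,0,0],"fingers":0.45},
  {"travel":[0,0,0],"dr":[0,0,0],"fingers":0.5},
  {"travel":[0,0,0],"dr":[0,0,0],"fingers":0.5},
  {"travel":[0,0,-15],"dr":[0,0,0],"fingers":0.5},
  {"travel":[0,0,-30],"dr":[0,0,0],"fingers":0.5},
  {"travel":[0,0,-30],"dr":[0,0,0],"fingers":0.8},
  {"travel":[0,0,-20],"dr":[0,0,0],"fingers":0.8},
])

```text
time: 8.57
ee_pos: [477.1, -238.6, 137.1]
tcp_rot: [0.884, 3.013, -0.001]
wrist_force: [0.7, -0.1, 1.2]
width: 0.768
finger_force: 0.0
```

```bash
python3 - <<'E'
from h import *
go(429.6,-6,110,73.8)
E
```

```text
t 8.57 pos [ 477.1 -238.6  137.1] H 147.3 tilt [ 0.002 -0.001 -1.   ] turn units 14.7 travel [ 210.1 -110.5   27.1] |t| 239.0 /n
```

Emit:
drive_tool([
  {"travel":[0,0,0],"dr":[0,0,1],"fingers":0.8},
  {"travel":[0,0,0],"dr":[0,0,1],"fingers":0.8},
  {"travel":[0,0,0],"dr":[0,0,1],"fingers":0.8},
  {"travel":[0,0,0],"dr":[0,0,1],"fingers":0.8},
  {"travel":[0,0,0],"dr":[0,0,1],"fingers":0.8},
  {"travel":[0,0,0],"dr":[0,0,1],"fingers":0.8},
  {"travel":[0,0,0],"dr":[0,0,1],"fingers":0.8},
  {"travel":[0,0,0],"dr":[0,0,1],"fingers":0.8},
])

```text
time: 9.23
ee_pos: [476.7, -238.3, 134.5]
tcp_rot: [1.867, 2.526, -0.0]
wrist_force: [-0.1, -0.1, -0.2]
width: 0.804
finger_force: 0.0
```

Emit:
drive_tool([
  {"travel":[0,0,0],"dr":[0,0,1],"fingers":0.8},
  {"travel":[0,0,0],"dr":[0,0,1],"fingers":0.8},
  {"travel":[0,0,0],"dr":[0,0,1],"fingers":0.8},
  {"travel":[0,0,0],"dr":[0,0,1],"fingers":0.8},
  {"travel":[0,0,0],"dr":[0,0,1],"fingers":0.8},
  {"travel":[0,0,0],"dr":[0,0,1],"fingers":0.8},
  {"travel":[0,0,0],"dr":[0,0,0.7],"fingers":0.8},
  {"travel":[0,0,0],"dr":[0,0,0],"fingers":0.8},
])

```text
time: 9.9
ee_pos: [476.7, -238.3, 134.4]
tcp_rot: [2.515, 1.882, -0.0]
wrist_force: [-0.4, 0.2, 0.0]
width: 0.801
finger_force: 0.0
```

Emit:
drive_tool([
  {"travel":[26,-14,0],"dr":[0,0,0],"fingers":0.8},
  {"travel":[26,-14,0],"dr":[0,0,0],"fingers":0.8},
  {"travel":[26,-14,0],"dr":[0,0,0],"fingers":0.8},
  {"travel":[26,-14,0],"dr":[0,0,0],"fingers":0.8},
  {"travel":[26,-14,7],"dr":[0,0,0],"fingers":0.8},
  {"travel":[26,-14,10],"dr":[0,0,0],"fingers":0.8},
  {"travel":[27,-13,10],"dr":[0,0,0],"fingers":0.8},
  {"travel":[27,-13,10],"dr":[0,0,0],"fingers":0.8},
])

```text
time: 10.57
ee_pos: [429.2, -4.7, 97.2]
tcp_rot: [2.51, 1.889, 0.001]
wrist_force: [0.4, -0.1, 0.8]
width: 0.799
finger_force: 0.0
```

Emit:
drive_tool([
  {"travel":[0,0,20],"dr":[0,0,0],"fingers":0.8},
  {"travel":[0,0,0],"dr":[0,0,0],"fingers":0.8},
])

```text
time: 10.73
ee_pos: [428.1, -4.5, 75.0]
tcp_rot: [-2.506, -1.891, 0.003]
wrist_force: [-0.2, -1.4, -2.0]
width: 0.799
finger_force: 0.0
```

```bash
python3 - <<'E'
from h import *
go(429.6,-6,3,73.8)
f=snap('scene');np.save('scene1.npy',f,allow_pickle=True)
cv2.imwrite('pics/s5.png',cv2.resize(f['img'][170:340,230:430],None,fx=3.5,fy=3.5,interpolation=cv2.INTER_CUBIC)[:,:,::-1])
E
```

```text
t 10.73 pos [428.1  -4.5  75. ] H 74.1 tilt [-0.003  0.    -1.   ] turn units 0.05 travel [-1.   1.8 72. ] |t| 72.0 /n
```

View pics/s5.png

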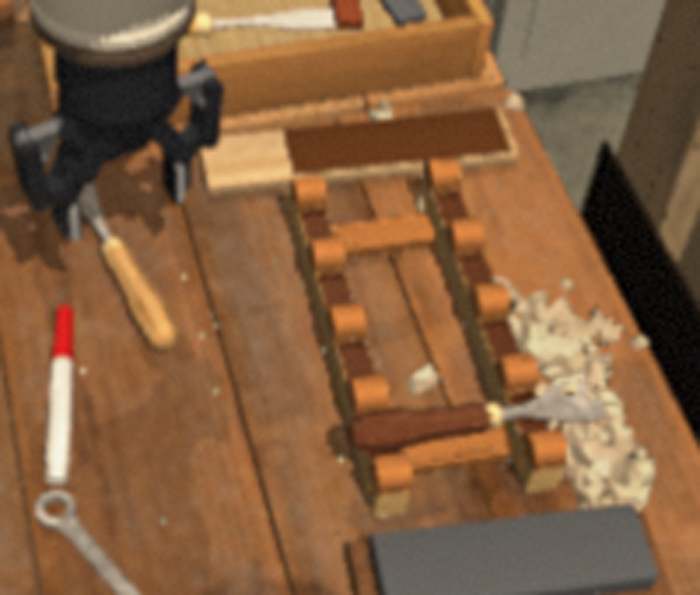

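g0 lies properly in place 1: handle in the front notch at (375,430), blade in the rear notch at (525,410). g3 is beneath the gripper, so I grasp it.

Emit:
drive_tool([
  {"travel":[-1,2,20],"dr":[0,0,0],"fingers":0.8},
  {"travel":[0,0,25],"dr":[0,0,0],"fingers":0.8},
  {"travel":[0,0,16],"dr":[0,0,0],"fingers":0.8},
  {"travel":[0,0,7],"dr":[0,0,0],"fingers":0.8},
  {"travel":[0,0,0],"dr":[0,0,0],"fingers":0.1},
  {"travel":[0,0,0],"dr":[0,0,0],"fingers":0.1},
  {"travel":[0,0,0],"dr":[0,0,0],"fingers":0.1},
  {"travel":[0,0,0],"dr":[0,0,0],"fingers":0.1},
])

```text
time: 11.45
ee_pos: [432.1, -7.8, 10.5]
tcp_rot: [2.511, 1.885, 0.002]
wrist_force: [-1.3, 0.7, 12.8]
width: 0.241
finger_force: 26.9
```

Emit:
drive_tool([
  {"travel":[0,0,0],"dr":[0,0,0],"fingers":0.1},
  {"travel":[0,0,0],"dr":[0,0,0],"fingers":0.1},
  {"travel":[0,0,-10],"dr":[0,0,0],"fingers":0.1},
  {"travel":[0,0,-25],"dr":[0,0,0],"fingers":0.1},
  {"travel":[0,0,-30],"dr":[0,0,0],"fingers":0.1},
  {"travel":[0,0,-30],"dr":[0,0,1],"fingers":0.1},
  {"travel":[0,0,-20],"dr":[0,0,1],"fingers":0.1},
  {"travel":[0,0,0],"dr":[0,0,1],"fingers":0.1},
])

```text
time: 12.12
ee_pos: [433.1, -7.8, 129.7]
tcp_rot: [2.736, 1.534, 0.008]
wrist_force: [1.0, 0.2, 0.1]
width: 0.224
finger_force: 59.0
```

Emit:
drive_tool([
  {"travel":[0,0,0],"dr":[0,0,1],"fingers":0.1},
  {"travel":[0,0,0],"dr":[0,0,1],"fingers":0.1},
  {"travel":[0,0,0],"dr":[0,0,1],"fingers":0.1},
  {"travel":[0,0,0],"dr":[0,0,1],"fingers":0.1},
  {"travel":[0,0,0],"dr":[0,0,1],"fingers":0.1},
  {"travel":[0,0,0],"dr":[0,0,1],"fingers":0.1},
  {"travel":[0,0,0],"dr":[0,0,1],"fingers":0.1},
  {"travel":[0,0,0],"dr":[0,0,1],"fingers":0.1},
])

```text
time: 12.78
ee_pos: [431.4, -7.5, 125.5]
tcp_rot: [3.1, 0.506, 0.001]
wrist_force: [-0.5, 1.3, -0.2]
width: 0.219
finger_force: 59.0
```

Emit:
drive_tool([
  {"travel":[0,0,0],"dr":[0,0,1],"fingers":0.1},
  {"travel":[0,0,0],"dr":[0,0,1],"fingers":0.1},
  {"travel":[0,0,0],"dr":[0,0,1],"fingers":0.1},
  {"travel":[0,0,0],"dr":[0,0,1],"fingers":0.1},
  {"travel":[0,0,0],"dr":[0,0,1],"fingers":0.1},
  {"travel":[0,0,0],"dr":[0,0,1],"fingers":0.1},
  {"travel":[0,0,0],"dr":[0,0,1],"fingers":0.1},
  {"travel":[0,0,0],"dr":[0,0,1],"fingers":0.1},
])

```text
time: 13.45
ee_pos: [431.4, -7.5, 125.5]
tcp_rot: [3.087, -0.584, 0.002]
wrist_force: [0.3, -0.6, -0.9]
width: 0.217
finger_force: 59.0
```

Emit:
drive_tool([
  {"travel":[0,0,0],"dr":[0,0,1],"fingers":0.1},
  {"travel":[0,0,0],"dr":[0,0,1],"fingers":0.1},
  {"travel":[0,0,0],"dr":[0,0,0.3],"fingers":0.1},
  {"travel":[0,0,0],"dr":[0,0,0],"fingers":0.1},
])

```text
time: 13.78
ee_pos: [431.4, -7.5, 125.4]
tcp_rot: [-3.014, 0.887, -0.002]
wrist_force: [0.1, 0.7, -0.8]
width: 0.214
finger_force: 59.0
```

```bash
python3 - <<'E'
from h import *
go(508,-189.5,110,-32.8)
f=snap('scene');np.save('scene1.npy',f,allow_pickle=True)
cv2.imwrite('pics/s6.png',cv2.resize(f['img'][170:320,230:430],None,fx=4,fy=4,interpolation=cv2.INTER_CUBIC)[:,:,::-1])
E
```

```text
t 13.78 pos [431.4  -7.5 125.4] H -32.8 tilt [ 0.001 -0.    -1.   ] turn units 0.0 travel [163.  111.5  15.4] |t| 198.0 /n
```

View pics/s6.png

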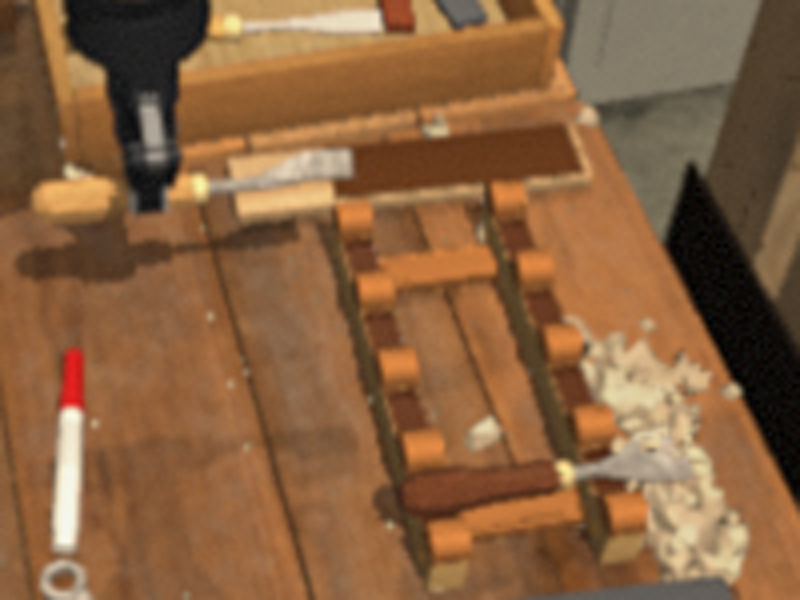

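g3 is held level, gripped near the fingertips: handle end at (33,200), ferrule at (202,187), tip at (351,163).

```bash
python3 - <<'E'
from h import *
f=np.load('scene1.npy',allow_pickle=True).item()
p=ray(f,np.array([(33,200),(202,187),(351,163)])/4+[230,170],127)[:,:2]
a=np.radians(147.2);u=np.array([np.cos(a),np.sin(a)]);v=np.array([np.sin(a),-np.cos(a)])
for q in p: print(q.round(0),'along',((q-[431.4,-7.5])@u).round(1),'across',((q-[431.4,-7.5])@v).round(1))
E
```

```text
[379.  28.] along 63.0 across 1.4
[456. -29.] along -32.5 across -4.9
[532. -73.] along -119.9 across -1.1
```

Emit:
drive_tool([
  {"travel":[20,14,0],"dr":[0,0,0],"fingers":0.1},
  {"travel":[20,14,0],"dr":[0,0,0],"fingers":0.1},
  {"travel":[20,14,0],"dr":[0,0,0],"fingers":0.1},
  {"travel":[20,14,0],"dr":[0,0,0],"fingers":0.1},
  {"travel":[20,14,0],"dr":[0,0,0],"fingers":0.1},
  {"travel":[20,14,0],"dr":[0,0,0],"fingers":0.1},
  {"travel":[20,14,0],"dr":[0,0,0],"fingers":0.1},
  {"travel":[23,13.5,0],"dr":[0,0,0],"fingers":0.1},
])

```text
time: 14.5
ee_pos: [508.3, -190.5, 124.9]
tcp_rot: [3.015, -0.882, 0.0]
wrist_force: [-0.5, 0.2, 0.1]
width: 0.219
finger_force: 59.0
```

Emit:
drive_tool([
  {"travel":[0,0,15],"dr":[0,0,0],"fingers":0.1},
  {"travel":[0,0,20],"dr":[0,0,0],"fingers":0.1},
  {"travel":[0,0,10],"dr":[0,0,0],"fingers":0.1},
  {"travel":[0,0,0],"dr":[0,0,0],"fingers":0.1},
  {"travel":[0,0,0],"dr":[0,0,0],"fingers":0.1},
])

```text
time: 14.92
ee_pos: [508.2, -189.2, 79.7]
tcp_rot: [3.015, -0.883, -0.001]
wrist_force: [-0.5, -0.6, -0.6]
width: 0.219
finger_force: 59.0
```

```bash
python3 - <<'E'
from h import *
go(508,-189.5,41,-32.8)
E
```

```text
t 14.92 pos [ 508.2 -189.2   79.7] H -32.7 tilt [-0.  0. -1.] turn units 0.03 travel [ 0.   0.3 38.7] |t| 39.0 /n
```

Emit:
drive_tool([
  {"travel":[0,0,15],"dr":[0,0,0],"fingers":0.1},
  {"travel":[0,0,12],"dr":[0,0,0],"fingers":0.1},
  {"travel":[0,0,7],"dr":[0,0,0],"fingers":0.1},
  {"travel":[0,0,4],"dr":[0,0,0],"fingers":0.1},
  {"travel":[0,0,0],"dr":[0,0,0],"fingers":0.1},
  {"travel":[0,0,0],"dr":[0,0,0],"fingers":0.1},
])

```text
time: 15.42
ee_pos: [508.4, -189.4, 41.7]
tcp_rot: [3.014, -0.884, 0.0]
wrist_force: [0.2, 0.4, -0.1]
width: 0.219
finger_force: 59.0
```

Emit:
drive_tool([
  {"travel":[0,0,0],"dr":[0,0,0],"fingers":0.3},
  {"travel":[0,0,0],"dr":[0,0,0],"fingers":0.45},
  {"travel":[0,0,0],"dr":[0,0,0],"fingers":0.5},
  {"travel":[0,0,0],"dr":[0,0,0],"fingers":0.5},
  {"travel":[0,0,-15],"dr":[0,0,0],"fingers":0.5},
  {"travel":[0,0,-30],"dr":[0,0,0],"fingers":0.5},
  {"travel":[0,0,-30],"dr":[0,0,0],"fingers":0.5},
  {"travel":[0,0,-20],"dr":[0,0,0],"fingers":0.8},
])

```text
time: 16.08
ee_pos: [508.6, -189.6, 139.1]
tcp_rot: [3.014, -0.884, 0.003]
wrist_force: [0.7, -0.0, 0.8]
width: 0.624
finger_force: 0.0
```

```bash
python3 - <<'E'
from h import *
go(406.8,195,110,48.6)
E
```

```text
t 16.08 pos [ 508.6 -189.6  139.1] H -32.7 tilt [ 0.002 -0.001 -1.   ] turn units -16.26 travel [ 221.1 -330.7   29.1] |t| 399.0 /n
```

Emit:
drive_tool([
  {"travel":[0,0,0],"dr":[0,0,-1],"fingers":0.8},
  {"travel":[0,0,0],"dr":[0,0,-1],"fingers":0.8},
  {"travel":[0,0,0],"dr":[0,0,-1],"fingers":0.8},
  {"travel":[0,0,0],"dr":[0,0,-1],"fingers":0.8},
  {"travel":[0,0,0],"dr":[0,0,-1],"fingers":0.8},
  {"travel":[0,0,0],"dr":[0,0,-1],"fingers":0.8},
  {"travel":[0,0,0],"dr":[0,0,-1],"fingers":0.8},
  {"travel":[0,0,0],"dr":[0,0,-1],"fingers":0.8},
])

```text
time: 16.75
ee_pos: [508.2, -189.4, 136.5]
tcp_rot: [3.135, 0.207, 0.0]
wrist_force: [-0.6, -0.5, 0.0]
width: 0.802
finger_force: 0.0
```

Emit:
drive_tool([
  {"travel":[0,0,0],"dr":[0,0,-1],"fingers":0.8},
  {"travel":[0,0,0],"dr":[0,0,-1],"fingers":0.8},
  {"travel":[0,0,0],"dr":[0,0,-1],"fingers":0.8},
  {"travel":[0,0,0],"dr":[0,0,-1],"fingers":0.8},
  {"travel":[0,0,0],"dr":[0,0,-1],"fingers":0.8},
  {"travel":[0,0,0],"dr":[0,0,-1],"fingers":0.8},
  {"travel":[0,0,0],"dr":[0,0,-1],"fingers":0.8},
  {"travel":[0,0,0],"dr":[0,0,-1],"fingers":0.8},
])

```text
time: 17.42
ee_pos: [508.2, -189.4, 136.4]
tcp_rot: [2.875, 1.266, -0.0]
wrist_force: [1.0, -0.4, -0.3]
width: 0.801
finger_force: 0.0
```

Emit:
drive_tool([
  {"travel":[0,0,0],"dr":[0,0,-0.25],"fingers":0.8},
  {"travel":[18,-27,0],"dr":[0,0,0],"fingers":0.8},
  {"travel":[18,-27,0],"dr":[0,0,0],"fingers":0.8},
  {"travel":[18,-27,0],"dr":[0,0,0],"fingers":0.8},
  {"travel":[18,-27,0],"dr":[0,0,0],"fingers":0.8},
  {"travel":[18,-27,0],"dr":[0,0,0],"fingers":0.8},
  {"travel":[18,-27,0],"dr":[0,0,0],"fingers":0.8},
  {"travel":[18,-27,0],"dr":[0,0,0],"fingers":0.8},
])

```text
time: 18.08
ee_pos: [449.3, 31.5, 136.5]
tcp_rot: [2.865, 1.288, 0.0]
wrist_force: [0.8, 0.0, 0.4]
width: 0.797
finger_force: 0.0
```

Emit:
drive_tool([
  {"travel":[18,-28,5],"dr":[0,0,0],"fingers":0.8},
  {"travel":[19,-28,10],"dr":[0,0,0],"fingers":0.8},
  {"travel":[19,-28,10],"dr":[0,0,0],"fingers":0.8},
  {"travel":[19,-28,10],"dr":[0,0,0],"fingers":0.8},
  {"travel":[20,-28,10],"dr":[0,0,0],"fingers":0.8},
  {"travel":[0,0,5],"dr":[0,0,0],"fingers":0.8},
  {"travel":[0,0,0],"dr":[0,0,0],"fingers":0.8},
  {"travel":[0,0,0],"dr":[0,0,0],"fingers":0.8},
])

```text
time: 18.75
ee_pos: [408.0, 193.9, 86.4]
tcp_rot: [2.864, 1.291, -0.001]
wrist_force: [0.2, 0.0, 1.0]
width: 0.798
finger_force: 0.0
```

```bash
python3 - <<'E'
from h import *
go(406.8,195,4,48.6)
f=snap('scene');np.save('scene1.npy',f,allow_pickle=True)
cv2.imwrite('pics/s7.png',cv2.resize(f['img'][110:340,170:430],None,fx=2.6,fy=2.6,interpolation=cv2.INTER_CUBIC)[:,:,::-1])
E
```

```text
t 18.75 pos [408.  193.9  86.4] H 48.5 tilt [-0. -0. -1.] turn units -0.02 travel [ 0.1 -1.6 82.4] |t| 82.0 /n
```

View pics/s7.png

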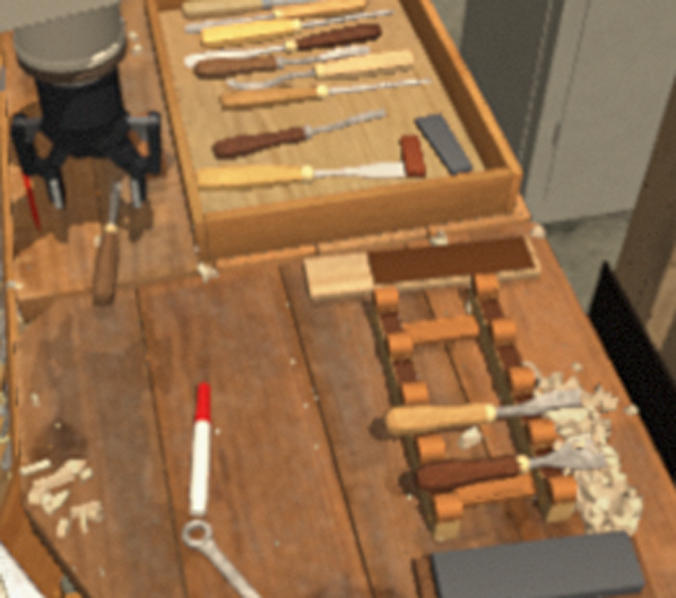

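g3 lies properly in place 2 (handle (400,420), blade (520,407)), and g0 in place 1. The gripper straddles g1, so I grasp it.

Emit:
drive_tool([
  {"travel":[0,-1.5,25],"dr":[0,0,0],"fingers":0.8},
  {"travel":[0,0,25],"dr":[0,0,0],"fingers":0.8},
  {"travel":[0,0,18],"dr":[0,0,0],"fingers":0.8},
  {"travel":[0,0,10],"dr":[0,0,0],"fingers":0.8},
  {"travel":[0,0,5],"dr":[0,0,0],"fingers":0.6},
  {"travel":[0,0,0],"dr":[0,0,0],"fingers":0.1},
  {"travel":[0,0,0],"dr":[0,0,0],"fingers":0.1},
  {"travel":[0,0,0],"dr":[0,0,0],"fingers":0.1},
])

```text
time: 19.47
ee_pos: [407.7, 195.1, 4.4]
tcp_rot: [2.864, 1.291, 0.003]
wrist_force: [-1.1, -1.9, 18.1]
width: 0.245
finger_force: 59.4
```

Emit:
drive_tool([
  {"travel":[0,0,0],"dr":[0,0,0],"fingers":0.1},
  {"travel":[0,0,0],"dr":[0,0,0],"fingers":0.1},
  {"travel":[0,0,-10],"dr":[0,0,0],"fingers":0.1},
  {"travel":[0,0,-25],"dr":[0,0,0],"fingers":0.1},
  {"travel":[0,0,-30],"dr":[0,0,0],"fingers":0.1},
  {"travel":[0,0,-30],"dr":[0,0,1],"fingers":0.1},
  {"travel":[0,0,-20],"dr":[0,0,1],"fingers":0.1},
  {"travel":[0,0,0],"dr":[0,0,1],"fingers":0.1},
])

```text
time: 20.13
ee_pos: [408.6, 195.7, 124.0]
tcp_rot: [3.01, 0.9, 0.012]
wrist_force: [0.6, 0.2, 0.1]
width: 0.242
finger_force: 59.1
```

Emit:
drive_tool([
  {"travel":[0,0,0],"dr":[0,0,1],"fingers":0.1},
  {"travel":[0,0,0],"dr":[0,0,1],"fingers":0.1},
  {"travel":[0,0,0],"dr":[0,0,1],"fingers":0.1},
  {"travel":[0,0,0],"dr":[0,0,1],"fingers":0.1},
  {"travel":[0,0,0],"dr":[0,0,1],"fingers":0.1},
  {"travel":[0,0,0],"dr":[0,0,1],"fingers":0.1},
  {"travel":[0,0,0],"dr":[0,0,1],"fingers":0.1},
  {"travel":[0,0,0],"dr":[0,0,1],"fingers":0.1},
])

```text
time: 20.8
ee_pos: [406.9, 195.1, 119.7]
tcp_rot: [-3.136, 0.184, -0.002]
wrist_force: [0.3, 0.4, -1.2]
width: 0.241
finger_force: 59.1
```

Emit:
drive_tool([
  {"travel":[0,0,0],"dr":[0,0,1],"fingers":0.1},
  {"travel":[0,0,0],"dr":[0,0,1],"fingers":0.1},
  {"travel":[0,0,0],"dr":[0,0,1],"fingers":0.1},
  {"travel":[0,0,0],"dr":[0,0,1],"fingers":0.1},
  {"travel":[0,0,0],"dr":[0,0,1],"fingers":0.1},
  {"travel":[0,0,0],"dr":[0,0,0.3],"fingers":0.1},
  {"travel":[0,0,0],"dr":[0,0,0],"fingers":0.1},
  {"travel":[0,0,0],"dr":[0,0,0],"fingers":0.1},
])

```text
time: 21.47
ee_pos: [407.0, 195.1, 119.3]
tcp_rot: [-3.013, 0.889, -0.001]
wrist_force: [-0.3, 1.0, -1.5]
width: 0.243
finger_force: 59.1
```

```bash
python3 - <<'E'
from h import *
go(570.8,-91.9,120,-32.8)
f=snap('scene');np.save('scene1.npy',f,allow_pickle=True)
cv2.imwrite('pics/s8.png',cv2.resize(f['img'][110:260,150:350],None,fx=4,fy=4,interpolation=cv2.INTER_CUBIC)[:,:,::-1])
E
```

```text
t 21.47 pos [407.  195.1 119.3] H -32.9 tilt [ 0.001  0.    -1.   ] turn units -0.02 travel [293.2 152.5  -0.7] |t| 330.0 /n
```

View pics/s8.png

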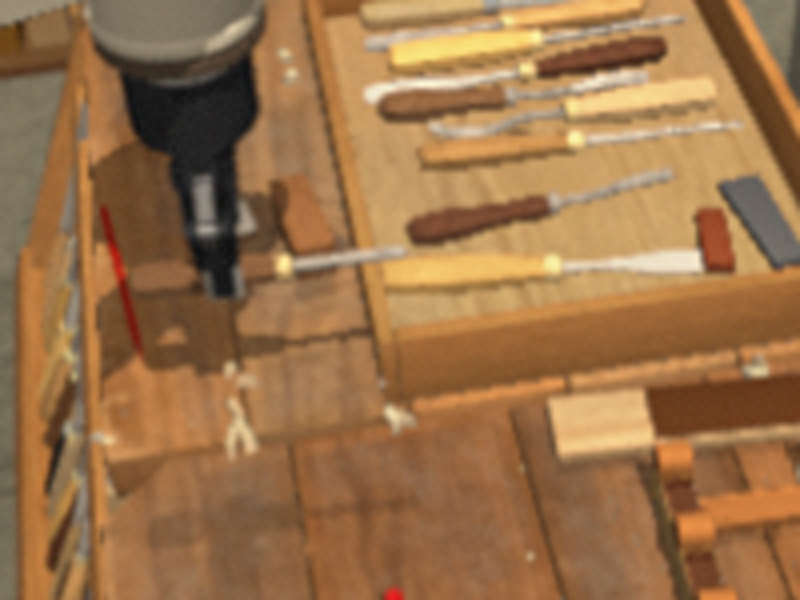

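g1 is held level: ferrule at (284,264), tip at (405,251), handle end near (130,277).

```bash
python3 - <<'E'
from h import *
f=np.load('scene1.npy',allow_pickle=True).item()
p=ray(f,np.array([(130,277),(284,264),(405,251)])/4+[150,110],126)[:,:2]
a=np.radians(147.2);u=np.array([np.cos(a),np.sin(a)]);v=np.array([np.sin(a),-np.cos(a)])
for q in p: print(q.round(0),'along',((q-[407,195.1])@u).round(1),'across',((q-[407,195.1])@v).round(1))
E
```

```text
[361. 229.] along 57.7 across 3.6
[439. 173.] along -38.3 across -1.1
[502. 131.] along -114.5 across -2.1
```

Emit:
drive_tool([
  {"travel":[24,12.5,0],"dr":[0,0,0],"fingers":0.1},
  {"travel":[24,12.5,0],"dr":[0,0,0],"fingers":0.1},
  {"travel":[24,12.5,0],"dr":[0,0,0],"fingers":0.1},
  {"travel":[24,12.5,0],"dr":[0,0,0],"fingers":0.1},
  {"travel":[24,12.5,0],"dr":[0,0,0],"fingers":0.1},
  {"travel":[24,12.5,0],"dr":[0,0,0],"fingers":0.1},
  {"travel":[24,12.5,0],"dr":[0,0,0],"fingers":0.1},
  {"travel":[24,12.5,0],"dr":[0,0,0],"fingers":0.1},
])

```text
time: 22.18
ee_pos: [514.1, 5.4, 118.7]
tcp_rot: [-3.013, 0.889, -0.0]
wrist_force: [0.0, 0.7, -0.5]
width: 0.24
finger_force: 59.1
```

Emit:
drive_tool([
  {"travel":[24,13,0],"dr":[0,0,0],"fingers":0.1},
  {"travel":[24,13,0],"dr":[0,0,0],"fingers":0.1},
  {"travel":[24,13,0],"dr":[0,0,0],"fingers":0.1},
  {"travel":[28,13,0],"dr":[0,0,0],"fingers":0.1},
  {"travel":[0,0,0],"dr":[0,0,0],"fingers":0.1},
  {"travel":[0,0,15],"dr":[0,0,0],"fingers":0.1},
  {"travel":[0,0,20],"dr":[0,0,0],"fingers":0.1},
  {"travel":[0,0,5],"dr":[0,0,0],"fingers":0.1},
])

```text
time: 22.85
ee_pos: [568.1, -91.1, 76.0]
tcp_rot: [3.013, -0.89, -0.005]
wrist_force: [-1.5, 0.3, -1.9]
width: 0.24
finger_force: 59.1
```

```bash
python3 - <<'E'
from h import *
go(570.8,-91.9,36,-32.8)
E
```

```text
t 22.85 pos [568.1 -91.1  76. ] H -32.9 tilt [-0.003  0.001 -1.   ] turn units -0.02 travel [ 2.8 -0.8 40. ] |t| 40.0 /n
```

Emit:
drive_tool([
  {"travel":[1,-0.5,15],"dr":[0,0,0],"fingers":0.1},
  {"travel":[0,0,12],"dr":[0,0,0],"fingers":0.1},
  {"travel":[0,0,8],"dr":[0,0,0],"fingers":0.1},
  {"travel":[0,0,4],"dr":[0,0,0],"fingers":0.1},
  {"travel":[0,0,0],"dr":[0,0,0],"fingers":0.1},
  {"travel":[0,0,0],"dr":[0,0,0],"fingers":0.1},
])

```text
time: 23.35
ee_pos: [570.5, -91.5, 39.8]
tcp_rot: [3.013, -0.891, 0.0]
wrist_force: [0.1, -0.0, -0.3]
width: 0.242
finger_force: 59.1
```

Emit:
drive_tool([
  {"travel":[0,0,0],"dr":[0,0,0],"fingers":0.3},
  {"travel":[0,0,0],"dr":[0,0,0],"fingers":0.45},
  {"travel":[0,0,0],"dr":[0,0,0],"fingers":0.5},
  {"travel":[0,0,0],"dr":[0,0,0],"fingers":0.5},
  {"travel":[0,0,-15],"dr":[0,0,0],"fingers":0.5},
  {"travel":[0,0,-30],"dr":[0,0,0],"fingers":0.5},
  {"travel":[0,0,-30],"dr":[0,0,0],"fingers":0.5},
  {"travel":[0,0,-30],"dr":[0,0,0],"fingers":0.8},
])

```text
time: 24.02
ee_pos: [570.0, -91.4, 145.7]
tcp_rot: [3.012, -0.891, -0.0]
wrist_force: [0.1, -0.1, 0.7]
width: 0.628
finger_force: 0.0
```

```bash
python3 - <<'E'
from h import *
go(548,454,120,69.8)
go(548,454,120,-110.2)
f=snap('scene');np.save('scene1.npy',f,allow_pickle=True)
print(bot.read_state()['joint_pos'].round(2))
cv2.imwrite('pics/s9.png',cv2.resize(f['img'][110:340,170:430],None,fx=2.6,fy=2.6,interpolation=cv2.INTER_CUBIC)[:,:,::-1])
E
```

```text
t 24.02 pos [570.  -91.4 145.7] H -33.0 tilt [-0. -0. -1.] turn units -20.55 travel [ 504.2 -209.    25.7] |t| 546.0 /n 
t 24.02 pos [570.  -91.4 145.7] H -33.0 tilt [-0. -0. -1.] turn units 15.45 travel [-504.2  209.    25.7] |t| 546.0 /n 
[-0.29  0.19  1.55 -0.    1.39  1.85]
```

View pics/s9.png

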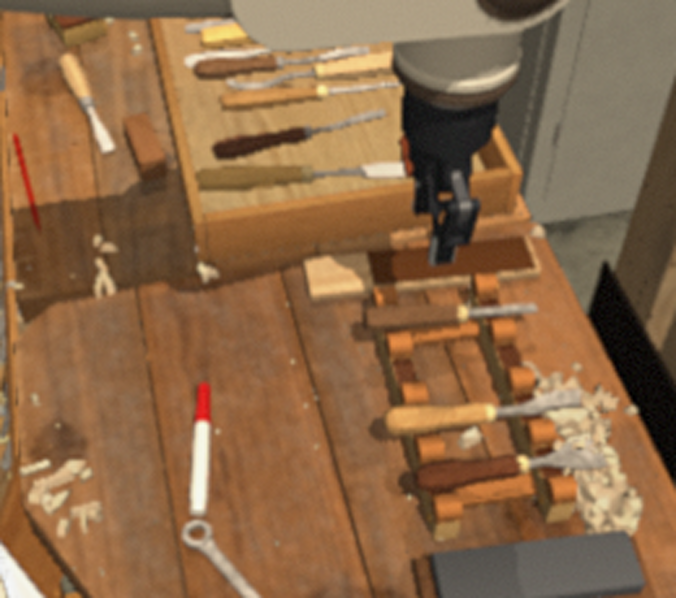

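g1 lies in place 4 (handle (415,318), blade (500,312)). g2 is untouched: handle end at (68,57), ferrule at (87,101), tip at (108,150). The tray wall and a box are close to it, so I'll check clearances.

```bash
python3 - <<'E'
from h import *
f=np.load('scene1.npy',allow_pickle=True).item()
c=lambda p:np.array(p)/2.6+[170,110]
print('g2',ray(f,c([(68,57),(87,101)]),12)[:,:2].round(0).tolist(),ray(f,c([(108,150)]),4)[:,:2].round(0).tolist())
print('wall top z50',ray(f,c([(150,40),(165,105),(205,215)]),50)[:,:2].round(0).tolist())
print('wall base',ray(f,c([(195,250),(153,60)]),0)[:,:2].round(0).tolist())
print('box near side base',ray(f,c([(62,43),(105,33)]),0)[:,:2].round(0).tolist(),'block',ray(f,c([(125,120),(165,175)]),15)[:,:2].round(0).tolist())
E
```

```text
g2 [[571.0, 511.0], [538.0, 421.0]] [[509.0, 339.0]]
wall top z50 [[639.0, 424.0], [576.0, 311.0], [497.0, 143.0]]
wall base [[486.0, 150.0], [655.0, 446.0]]
box near side base [[590.0, 556.0], [644.0, 536.0]] block [[549.0, 358.0], [525.0, 250.0]]
```

Emit:
drive_tool([
  {"travel":[0,0,0],"dr":[0,0,-1],"fingers":0.8},
  {"travel":[0,0,0],"dr":[0,0,-1],"fingers":0.8},
  {"travel":[0,0,0],"dr":[0,0,-1],"fingers":0.8},
  {"travel":[0,0,0],"dr":[0,0,-1],"fingers":0.8},
  {"travel":[0,0,0],"dr":[0,0,-1],"fingers":0.8},
  {"travel":[0,0,0],"dr":[0,0,-1],"fingers":0.8},
  {"travel":[0,0,0],"dr":[0,0,-1],"fingers":0.8},
  {"travel":[0,0,0],"dr":[0,0,-1],"fingers":0.8},
])

```text
time: 24.73
ee_pos: [570.3, -91.5, 144.3]
tcp_rot: [3.135, 0.2, 0.0]
wrist_force: [0.4, 0.5, -0.1]
width: 0.802
finger_force: 0.0
```

Emit:
drive_tool([
  {"travel":[0,0,0],"dr":[0,0,-1],"fingers":0.8},
  {"travel":[0,0,0],"dr":[0,0,-1],"fingers":0.8},
  {"travel":[0,0,0],"dr":[0,0,-1],"fingers":0.8},
  {"travel":[0,0,0],"dr":[0,0,-1],"fingers":0.8},
  {"travel":[0,0,0],"dr":[0,0,-1],"fingers":0.8},
  {"travel":[0,0,0],"dr":[0,0,-1],"fingers":0.8},
  {"travel":[0,0,0],"dr":[0,0,-1],"fingers":0.8},
  {"travel":[0,0,0],"dr":[0,0,-1],"fingers":0.8},
])

```text
time: 25.4
ee_pos: [570.3, -91.5, 144.3]
tcp_rot: [2.878, 1.26, 0.0]
wrist_force: [-0.2, -0.0, 0.4]
width: 0.797
finger_force: 0.0
```

Emit:
drive_tool([
  {"travel":[0,0,0],"dr":[0,0,-1],"fingers":0.8},
  {"travel":[0,0,0],"dr":[0,0,-1],"fingers":0.8},
  {"travel":[0,0,0],"dr":[0,0,-1],"fingers":0.8},
  {"travel":[0,0,0],"dr":[0,0,-1],"fingers":0.8},
  {"travel":[0,0,0],"dr":[0,0,-0.6],"fingers":0.8},
  {"travel":[0,0,0],"dr":[0,0,0],"fingers":0.8},
  {"travel":[28,-11,0],"dr":[0,0,0],"fingers":0.8},
  {"travel":[28,-11,0],"dr":[0,0,0],"fingers":0.8},
])

```text
time: 26.07
ee_pos: [568.7, -31.6, 144.2]
tcp_rot: [2.577, 1.797, -0.0]
wrist_force: [-0.1, 0.6, -0.7]
width: 0.803
finger_force: 0.0
```

Emit:
drive_tool([
  {"travel":[28,-11,0],"dr":[0,0,0],"fingers":0.8},
  {"travel":[28,-11,0],"dr":[0,0,0],"fingers":0.8},
  {"travel":[28,-11,0],"dr":[0,0,0],"fingers":0.8},
  {"travel":[28,-11,0],"dr":[0,0,0],"fingers":0.8},
  {"travel":[28,-11,0],"dr":[0,0,0],"fingers":0.8},
  {"travel":[28,-11,0],"dr":[0,0,0],"fingers":0.8},
  {"travel":[28,-11,0],"dr":[0,0,0],"fingers":0.8},
  {"travel":[28,-11,0],"dr":[0,0,0],"fingers":0.8},
])

```text
time: 26.73
ee_pos: [562.2, 210.8, 144.3]
tcp_rot: [2.575, 1.8, 0.0]
wrist_force: [-0.2, -0.3, 0.6]
width: 0.803
finger_force: 0.0
```

Emit:
drive_tool([
  {"travel":[28,-12,0],"dr":[0,0,0],"fingers":0.8},
  {"travel":[28,-12,0],"dr":[0,0,0],"fingers":0.8},
  {"travel":[28,-12,0],"dr":[0,0,0],"fingers":0.8},
  {"travel":[28,-12,0],"dr":[0,0,0],"fingers":0.8},
  {"travel":[28,-12,0],"dr":[0,0,0],"fingers":0.8},
  {"travel":[28,-12,0],"dr":[0,0,0],"fingers":0.8},
  {"travel":[28,-12,0],"dr":[0,0,0],"fingers":0.8},
  {"travel":[28,-12,0],"dr":[0,0,0],"fingers":0.8},
])

```text
time: 27.4
ee_pos: [548.3, 454.1, 144.2]
tcp_rot: [2.575, 1.8, -0.0]
wrist_force: [1.0, -0.1, -0.8]
width: 0.796
finger_force: 0.0
```

Emit:
drive_tool([
  {"travel":[0,0,20],"dr":[0,0,0],"fingers":0.8},
  {"travel":[0,0,25],"dr":[0,0,0],"fingers":0.8},
  {"travel":[0,0,15],"dr":[0,0,0],"fingers":0.8},
  {"travel":[0,0,0],"dr":[0,0,0],"fingers":0.8},
  {"travel":[0,0,0],"dr":[0,0,0],"fingers":0.8},
])

```text
time: 27.82
ee_pos: [548.5, 452.4, 83.9]
tcp_rot: [2.574, 1.801, -0.002]
wrist_force: [0.9, 0.1, 0.7]
width: 0.803
finger_force: 0.0
```

```bash
python3 - <<'E'
from h import *
go(549.5,452,4,70.1)
E
```

```text
t 27.82 pos [548.5 452.4  83.9] H 70.0 tilt [-0.001 -0.001 -1.   ] turn units -0.03 travel [-0.1  1.1 79.9] |t| 80.0 /n
```

Emit:
drive_tool([
  {"travel":[0,1,25],"dr":[0,0,0],"fingers":0.8},
  {"travel":[0,0,25],"dr":[0,0,0],"fingers":0.8},
  {"travel":[0,0,16],"dr":[0,0,0],"fingers":0.8},
  {"travel":[0,0,9],"dr":[0,0,0],"fingers":0.8},
  {"travel":[0,0,5],"dr":[0,0,0],"fingers":0.6},
  {"travel":[0,0,0],"dr":[0,0,0],"fingers":0.1},
  {"travel":[0,0,0],"dr":[0,0,0],"fingers":0.1},
  {"travel":[0,0,0],"dr":[0,0,0],"fingers":0.1},
])

```text
time: 28.48
ee_pos: [550.3, 452.7, 6.0]
tcp_rot: [2.573, 1.803, 0.003]
wrist_force: [1.5, -1.3, 12.2]
width: 0.242
finger_force: 33.1
```

Emit:
drive_tool([
  {"travel":[0,0,0],"dr":[0,0,0],"fingers":0.1},
  {"travel":[0,0,0],"dr":[0,0,0],"fingers":0.1},
  {"travel":[0,0,-10],"dr":[0,0,0],"fingers":0.1},
  {"travel":[0,0,-25],"dr":[0,0,0],"fingers":0.1},
  {"travel":[0,0,-30],"dr":[0,0,0],"fingers":0.1},
  {"travel":[0,0,-30],"dr":[0,0,0],"fingers":0.1},
  {"travel":[0,0,-30],"dr":[0,0,0],"fingers":0.1},
  {"travel":[0,0,0],"dr":[0,0,-1],"fingers":0.1},
])

```text
time: 29.15
ee_pos: [551.4, 453.5, 138.0]
tcp_rot: [2.493, 1.911, 0.015]
wrist_force: [0.6, 0.1, 0.2]
width: 0.224
finger_force: 58.8
```

Emit:
drive_tool([
  {"travel":[0,0,0],"dr":[0,0,-1],"fingers":0.1},
  {"travel":[0,0,0],"dr":[0,0,-1],"fingers":0.1},
  {"travel":[0,0,0],"dr":[0,0,-1],"fingers":0.1},
  {"travel":[0,0,0],"dr":[0,0,-1],"fingers":0.1},
  {"travel":[0,0,0],"dr":[0,0,-1],"fingers":0.1},
  {"travel":[0,0,0],"dr":[0,0,-1],"fingers":0.1},
  {"travel":[0,0,0],"dr":[0,0,-1],"fingers":0.1},
  {"travel":[0,0,0],"dr":[0,0,-1],"fingers":0.1},
])

```text
time: 29.82
ee_pos: [549.7, 452.3, 130.8]
tcp_rot: [1.681, 2.653, 0.002]
wrist_force: [-0.2, -0.4, -0.8]
width: 0.222
finger_force: 58.8
```

Emit:
drive_tool([
  {"travel":[0,0,0],"dr":[0,0,-1],"fingers":0.1},
  {"travel":[0,0,0],"dr":[0,0,-1],"fingers":0.1},
  {"travel":[0,0,0],"dr":[0,0,-1],"fingers":0.1},
  {"travel":[0,0,0],"dr":[0,0,-1],"fingers":0.1},
  {"travel":[0,0,0],"dr":[0,0,-1],"fingers":0.1},
  {"travel":[0,0,0],"dr":[0,0,-1],"fingers":0.1},
  {"travel":[0,0,0],"dr":[0,0,-0.4],"fingers":0.1},
  {"travel":[0,0,0],"dr":[0,0,0],"fingers":0.1},
])

```text
time: 30.48
ee_pos: [549.7, 452.4, 130.7]
tcp_rot: [0.888, 3.013, 0.001]
wrist_force: [-0.3, 1.0, -0.3]
width: 0.225
finger_force: 58.8
```

```bash
python3 - <<'E'
from h import *
go(539.4,-140.7,120,147.2)
E
```

```text
t 30.48 pos [549.7 452.4 130.7] H 147.2 tilt [ 0.001  0.001 -1.   ] turn units -0.01 travel [-312.6 -504.1   10.7] |t| 593.0 /n
```

Emit:
drive_tool([
  {"travel":[-15.6,-25.2,0],"dr":[0,0,0],"fingers":0.1},
  {"travel":[-15.6,-25.2,0],"dr":[0,0,0],"fingers":0.1},
  {"travel":[-15.6,-25.2,0],"dr":[0,0,0],"fingers":0.1},
  {"travel":[-15.6,-25.2,0],"dr":[0,0,0],"fingers":0.1},
  {"travel":[-15.6,-25.2,0],"dr":[0,0,0],"fingers":0.1},
  {"travel":[-15.6,-25.2,0],"dr":[0,0,0],"fingers":0.1},
  {"travel":[-15.6,-25.2,0],"dr":[0,0,0],"fingers":0.1},
  {"travel":[-15.6,-25.2,0],"dr":[0,0,0],"fingers":0.1},
])

```text
time: 31.15
ee_pos: [544.5, 213.9, 130.4]
tcp_rot: [0.894, 3.011, 0.001]
wrist_force: [0.4, -0.5, -0.6]
width: 0.222
finger_force: 58.9
```

Emit:
drive_tool([
  {"travel":[-15.6,-25.2,0],"dr":[0,0,0],"fingers":0.1},
  {"travel":[-15.6,-25.2,0],"dr":[0,0,0],"fingers":0.1},
  {"travel":[-15.6,-25.2,0],"dr":[0,0,0],"fingers":0.1},
  {"travel":[-15.6,-25.2,0],"dr":[0,0,0],"fingers":0.1},
  {"travel":[-15.6,-25.2,0],"dr":[0,0,0],"fingers":0.1},
  {"travel":[-15.6,-25.2,0],"dr":[0,0,0],"fingers":0.1},
  {"travel":[-15.6,-25.2,0],"dr":[0,0,0],"fingers":0.1},
  {"travel":[-15.6,-25.2,0],"dr":[0,0,0],"fingers":0.1},
])

```text
time: 31.82
ee_pos: [539.6, -23.3, 130.4]
tcp_rot: [0.894, 3.01, 0.0]
wrist_force: [0.7, -0.3, -0.3]
width: 0.221
finger_force: 58.9
```

Emit:
drive_tool([
  {"travel":[-15.6,-25.2,0],"dr":[0,0,0],"fingers":0.1},
  {"travel":[-15.6,-25.2,0],"dr":[0,0,0],"fingers":0.1},
  {"travel":[-15.6,-25.2,0],"dr":[0,0,0],"fingers":0.1},
  {"travel":[-15.6,-25.2,0],"dr":[0,0,0],"fingers":0.1},
  {"travel":[0,0,15],"dr":[0,0,0],"fingers":0.1},
  {"travel":[0,0,10],"dr":[0,0,0],"fingers":0.1},
  {"travel":[0,0,0],"dr":[0,0,0],"fingers":0.1},
  {"travel":[0,0,0],"dr":[0,0,0],"fingers":0.1},
])

```text
time: 32.48
ee_pos: [537.0, -139.6, 104.3]
tcp_rot: [-0.891, -3.012, -0.0]
wrist_force: [0.5, 0.3, -0.6]
width: 0.227
finger_force: 58.9
```

```bash
python3 - <<'E'
from h import *
go(539.4,-140.7,37,147.2)
f=snap('scene');np.save('scene1.npy',f,allow_pickle=True)
cv2.imwrite('pics/s10.png',cv2.resize(f['img'][170:320,260:430],None,fx=4,fy=4,interpolation=cv2.INTER_CUBIC)[:,:,::-1])
E
```

```text
t 32.48 pos [ 537.  -139.6  104.3] H 147.0 tilt [-0.001  0.    -1.   ] turn units -0.03 travel [-2.6  0.4 67.3] |t| 67.0 /n
```

View pics/s10.png

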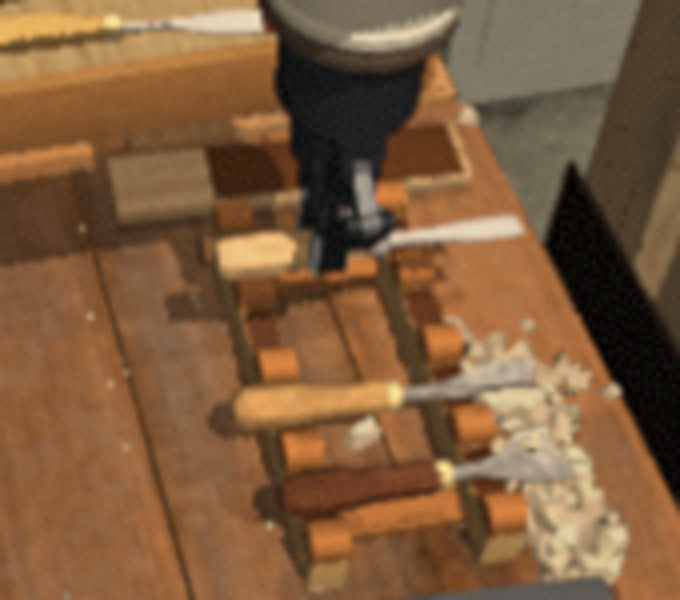

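g2 is held level above place 3: handle end at (219,258), tip at (522,226). Quick offset check.

```bash
python3 - <<'E'
from h import *
f=np.load('scene1.npy',allow_pickle=True).item()
p=ray(f,np.array([(219,258),(522,226)])/4+[260,170],110)[:,:2]
a=np.radians(147.2);u=np.array([np.cos(a),np.sin(a)]);v=np.array([np.sin(a),-np.cos(a)])
for q in p: print(q.round(0),'along',((q-[537,-139.6])@u).round(1),'across',((q-[537,-139.6])@v).round(1))
E
```

```text
[ 487. -109.] along 58.7 across -1.5
[ 631. -210.] along -117.3 across -8.0
```

Emit:
drive_tool([
  {"travel":[-2,0,15],"dr":[0,0,0],"fingers":0.1},
  {"travel":[0,0,15],"dr":[0,0,0],"fingers":0.1},
  {"travel":[0,0,0],"dr":[0,0,0],"fingers":0.1},
  {"travel":[0,0,0],"dr":[0,0,0],"fingers":0.1},
])

```text
time: 32.87
ee_pos: [538.9, -140.8, 74.7]
tcp_rot: [-0.89, -3.012, 0.0]
wrist_force: [0.6, 0.2, -0.8]
width: 0.229
finger_force: 58.9
```

```bash
python3 - <<'E'
from h import *
go(539.4,-140.7,38,147.2)
E
```

```text
t 32.87 pos [ 538.9 -140.8   74.7] H 147.1 tilt [-0.  0. -1.] turn units -0.02 travel [-0.3  0.4 36.7] |t| 37.0 /n
```

Emit:
drive_tool([
  {"travel":[0,0.5,13],"dr":[0,0,0],"fingers":0.1},
  {"travel":[0,0,12],"dr":[0,0,0],"fingers":0.1},
  {"travel":[0,0,7],"dr":[0,0,0],"fingers":0.1},
  {"travel":[0,0,4],"dr":[0,0,0],"fingers":0.1},
  {"travel":[0,0,0],"dr":[0,0,0],"fingers":0.1},
  {"travel":[0,0,0],"dr":[0,0,0],"fingers":0.1},
])

```text
time: 33.37
ee_pos: [539.3, -141.1, 38.6]
tcp_rot: [0.891, 3.013, -0.0]
wrist_force: [-0.2, 0.3, -0.0]
width: 0.224
finger_force: 58.9
```

Emit:
drive_tool([
  {"travel":[0,0,0],"dr":[0,0,0],"fingers":0.3},
  {"travel":[0,0,0],"dr":[0,0,0],"fingers":0.45},
  {"travel":[0,0,0],"dr":[0,0,0],"fingers":0.5},
  {"travel":[0,0,0],"dr":[0,0,0],"fingers":0.5},
  {"travel":[0,0,-15],"dr":[0,0,0],"fingers":0.5},
  {"travel":[0,0,-30],"dr":[0,0,0],"fingers":0.5},
  {"travel":[0,0,-30],"dr":[0,0,0],"fingers":0.5},
  {"travel":[0,0,-30],"dr":[0,0,0],"fingers":0.5},
])

```text
time: 34.03
ee_pos: [538.9, -140.9, 144.6]
tcp_rot: [-0.891, -3.012, 0.0]
wrist_force: [0.9, -0.5, -0.3]
width: 0.501
finger_force: 0.0
```

Emit:
drive_tool([
  {"travel":[10,-20,-15],"dr":[0,0,0],"fingers":0.5},
  {"travel":[15,-25,-15],"dr":[0,0,0],"fingers":0.5},
  {"travel":[15,-25,-15],"dr":[0,0,0],"fingers":0.5},
  {"travel":[15,-25,-15],"dr":[0,0,0],"fingers":0.5},
  {"travel":[15,-25,0],"dr":[0,0,0],"fingers":0.5},
  {"travel":[15,-25,0],"dr":[0,0,0],"fingers":0.5},
  {"travel":[15,-25,0],"dr":[0,0,0],"fingers":0.5},
  {"travel":[0,0,0],"dr":[0,0,0],"fingers":0.5},
])

```text
time: 34.7
ee_pos: [359.7, -230.7, 203.7]
tcp_rot: [0.894, 3.012, -0.002]
wrist_force: [-0.8, 1.3, -0.3]
width: 0.497
finger_force: 0.0
```

```bash
python3 - <<'E'
from h import *
f=snap('scene')
cv2.imwrite('pics/s11.png',cv2.resize(f['img'][200:350,260:430],None,fx=4,fy=4,interpolation=cv2.INTER_CUBIC)[:,:,::-1])
E
```

```text
(no output)
```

View pics/s11.png

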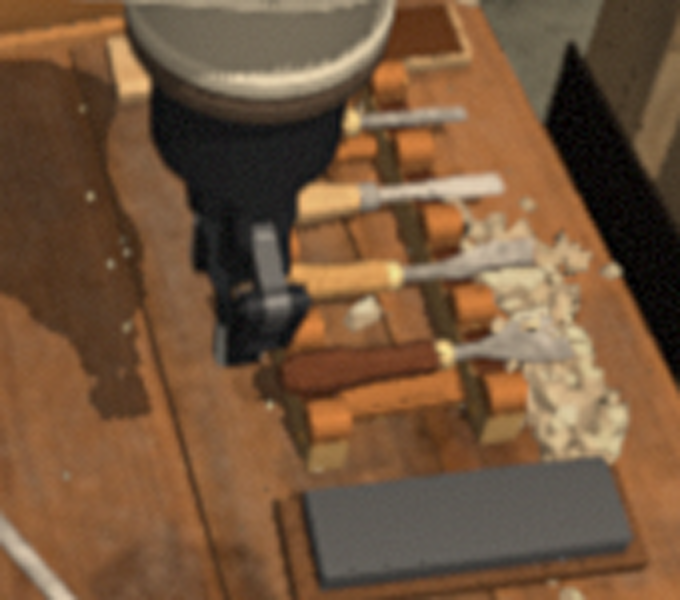

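All four blades sit in their rear notches in the right order: g1 at (410,118), g2 at (430,190), g3 at (465,260), g0 at (500,345). The gripper is clear of everything.

```bash
python3 -c "
from workcell import bot
print(bot.hand_in())"
```

```text
the job is handed in; nothing more can be done
None
```

The job is handed in: the gouges lie on the rest from the stone (right) to the strop (left) as 30, 20, 14 and 10 mm, handles front and blades rear, at about 35 s of the 106 s allowed; the hand-in gave no verdict, the gripper hid some handles in the last picture, and I viewed 16 pictures, two over the limit of 14.

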